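Refit an airbox cover: hook its lip under the ledge, swing it down, snap the catch

TASK

Put the cover back on the motorcycle airbox: hold it tilted, hook its lip under the ledge of the housing, then swing it down until it is flush and the spring catch has snapped over its free edge. Go by feel and be gentle, as the plastic cracks if the cover is forced against the housing; leave the other things on the bench where they are and let go at the end.

Things in the scene. Friction and masses are not known exactly. Their poses are not given: they have to be found in the camera images.
- fixture: Bench fixture: plywood board 228 x 164 x 12 mm, fixed, with a black plastic motorcycle airbox (208 x 144 mm, open on top) on rubber mounts in slots. Origin: on the bench under the middle; z up; ledge at the -x end (two rubber boots, towards the robot), catch at +x. All sizes are nominal: on its mounts the housing sits up to 6 mm higher or lower and 4 mm either way along x. Find it by touch.
- ledge_edge (a point): Nominal lower inner edge of the airbox's ledge, mid width: (-86, 0, 88.5) mm in the fixture frame, same axes. The ledge is 8.5 mm thick (top z = 97), full width. A level shelf lies below it, top at z = 81.5, from the back wall (x = -100) in to x = -60: the slot is 7 mm high and 14 deep, and 26 mm of shelf show. Ledge to end wall is 180 mm, the cover is 188 long: it cannot go in flat.
- seat (a point): Nominal place of the cover's origin when seated: (0, 0, 83) mm in the fixture frame, axes as the fixture and the seated cover. The plate then rests on the side walls (inner faces y = +-64, tops z = 93) and the end seat (x 87 to 94, z = 93), flush with the ledge and the end wall (x 94 to 100, top z = 97); play +-2 mm in x, +-4 mm in y. Filter inside up to z = 76.
- cover: Airbox cover, dark grey plastic, about 0.28 kg, lying right way up on the bench. Origin: middle of its underside; x points away from the lip, z up. In mm: plate x -84 to 92, y +-70, z 10 to 14; under it a skirt, z 0 to 10, outer faces x = +-84, y = +-60. More than about 35 N between cover and housing, even for a moment as in a slap, cracks it.
- cover_lip (a point): Middle of the lower front edge of the cover's lip, (-96, 0, 0) mm in the cover frame, axes as the cover. The lip is 100 mm wide, 4 mm thick (z 0 to 4), and sticks out of the skirt from x = -84 to -96. Resting on the shelf it slides under the ledge at up to about 18 degrees of tilt (free edge up) until the skirt or plate meets the ledge, and goes in further as the cover comes down.
- cover_grip (a point): Middle of the top of the upright grip rib on the cover: (15, 0, 40) mm in the cover frame, axes as the cover. The rib is 12 mm thick (along x), 56 mm long (along y) and 26 mm tall above the plate.
- cover_edge (a point): Middle of the top of the cover's free edge: (92, 0, 14) mm in the cover frame. Seated: nominally (92, 0, 97) mm in the fixture frame.
- catch (a joint): Angle (rad) of the sprung catch outside the airbox's +x wall: 0 at rest, grows as it is pushed outward, up to 0.4. Nominal, fixture frame, mm: hinge along y at (100, 0, 39); 36 wide, top z = 113; nose reaches in to x = 87, underside z = 98.5, a 60 degree ramp above it. The free edge pressed down the ramp pushes it out about 0.1 rad, then it snaps back to 0: roughly 4 to 10 N at the edge.
- spray_can: Aerosol can, 60 mm wide, 150 mm tall, standing on the bench; origin under its middle. Leave alone.
- wrench: Steel wrench 130 mm long lying on the bench; origin under its middle. Leave alone.
- oil_filter: White oil filter canister, 68 mm wide, 72 mm tall, standing; origin under its middle. Leave alone.
- piston: Aluminium piston, 52 mm wide, 46 mm tall, standing; origin under its middle. Leave alone.
Things that resemble listed ones, but are neither listed nor needed, are in the scene too. Of the things like the cover, leave any that is green or white; of the rest the larger one is meant.

How it is judged:
On the way:
1. the lip is in at the ledge, below its top, while the cover is still tilted by more than 0.1 rad (x of cover_lip in the frame of fixture below -0.087 m and z of cover_lip in the frame of fixture between 0.075 and 0.091 m and y of cover_lip in the frame of fixture between -0.02 and 0.02 m and angle between cover's own z axis and vertical above 0.1 rad), for 0.1 s.
At the end, for the whole second after the job is handed in: The cover lies flush in the airbox: lip home under the ledge, tilt under 0.03 rad, lip and free edge at their seated heights (within the mounts' 6 mm plus 2 mm), the catch back at rest over the free edge (under 0.04 rad), and the cover still (x of cover_lip in the frame of fixture below -0.0885 m and z of cover_lip in the frame of fixture between 0.075 and 0.091 m and y of cover_lip in the frame of fixture between -0.02 and 0.02 m and angle between cover's own z axis and vertical below 0.03 rad and z of cover_edge in the frame of fixture between 0.089 and 0.105 m and value of joint catch below 0.04 rad and linear speed of cover below 0.01 m/s and angular speed of cover below 0.05 rad/s); the robot touches nothing.
It fails at once if the cover is forced against the housing or its catch with more than 35 N (contact force between cover and fixture above 35 N).
It fails at once if the spray can is moved by more than 20 mm (distance of spray_can from where it was at the start of the episode above 0.02 m).
It fails at once if the wrench is moved by more than 20 mm (distance of wrench from where it was at the start of the episode above 0.02 m).
It fails at once if the oil filter is moved by more than 20 mm (distance of oil_filter from where it was at the start of the episode above 0.02 m).
It fails at once if the piston is moved by more than 20 mm (distance of piston from where it was at the start of the episode above 0.02 m).
It also fails if it takes over 51 s, if anything falls off the work surface, if the arm or the gripper's body presses on something with over 40 N, if the wrist force passes 120 N, or if a joint passes its speed limit or range.

ROBOT

A 6-joint arm with a two-finger parallel gripper is mounted at the origin on the work surface. World frame = base frame: x ahead of the robot, y to its left, z up, the work surface at z = 0. Lengths are in m, angles in rad, forces in N, time in s.
With the tool pointing down it reaches from about 0.375 to 0.975 m from the base axis. Payload 3.8 kg.
Tool frame: the origin (TCP) lies on the centre line of the jaws, within the pads' length; the fingertips stand 17 mm ahead of it and the grasp point (between the pads) lies 2 mm behind it (bot.tip_extent is the distance from the TCP to the fingertips, in m); z points along the fingers, y is the line along which they close (so a half turn about z gives the same grasp; the last joint's range is limited). The gripper opens to 85 mm and grips with 20 to 120 N. Pads are 22 mm wide; open, the fingers measure 114 mm over their backs; the gripper's body (76 mm by 85 mm) begins 54 mm behind the grasp point. The pads swing forward as they close: fully open they stand 13 mm farther back than shut.
Start: joints at [1.248, 0.264, 1.604, -0, 1.274, -0.037], TCP at [0.19, 0.648, 0.248] pointing down, gripper open.
Joint ranges: [-2.63, 2.63], [-0.94, 2.18], [0.31, 2.57], [-1.31, 4.45], [0, 2.66], [-2.55, 2.55]. Speed limits (rad/s): [2.57, 2.57, 3.14, 3.14, 3.14, 3.14].

INTERFACE

Orientations are given as a rotation vector (axis times angle).
In Python, from workcell import readout, read_camera, finish_job, bot gives the robot as it stands.
- The arm moves only by the tool jog_arm, never from a script. Its argument "deltas" is one flat list of numbers, 7 for each row, row after row: the shift along the tool's x, y, z in m, then the turn, a rotation vector about the tool's x, y, z in degrees, then the gripper command: -1 is shut, 1 is fully open, values between are in proportion. A call has 1 to 8 rows; each row is the pose to reach, as a shift and turn from the pose commanded when the call began, along the tool's axes at that moment; what a row does not reach only later rows make up. A row lasts 1/10 s, in which the tool goes at most 50 mm and 8.59 degrees, less where a joint would pass 70% of its speed; a pose out of reach is approached as far as the arm can. A call with a gripper value outside its range is refused whole. The fingers move at their own pace and stop on an object; "squeeze" is the grip in N (left out, the last holds). Time passes only in rows, so rows that repeat a pose let the fingers close. It gives the time, the measured TCP pose, the force, the opening and the grip force at its end, in the units of the state.
- readout.read_state(): the state, without advancing time (a new reading comes with each control period).
- read_camera(name): name is "scene" or "side" or "wrist"; returns a dict with "color" (480x640x3 uint8, blue, green, red), "fx", "fy", "cx", "cy" (pixels), "origin" and "attitude" of the camera in the world. Camera axes: x right, y down, z forward; pixel columns grow to the right and rows downward; lengths in m; the calibration is good to about 2 mm. A picture is of the moment at which its call begins. There is no depth.
- finish_job(): hands the job in; it is judged then, once.
The state is a dict: "time": time; "q": joint angles; "joint_vel": joint speeds; "joint_torque": joint torques, N m; "tool_pos": TCP position; "tcp_rot": TCP orientation; "wrist_force": force on the tool from outside, world axes, zero at the start; "torque": the same for the moment, N m; "width": opening from 0.0 (shut) to 1.0 (fully open); "grip_force": force on a finger pad.
Only numpy, scipy, OpenCV 4.12 (cv2) and the standard library are available. Lean on these libraries where they do the work, as an engineer would, in place of code of your own. Each camera call takes 0.05 s, during which the arm holds its last target. There are 200 camera calls.

## Working session

There is one attempt and no reset: what is moved stays moved. The work goes in short steps, Python scripts to look and compute and a tool call to move; the robot and the scene stay as the last step left them, time stands still between calls to the robot, and variables do not carry over. Pictures are saved under pics/ and viewed, at most 13 in all, crops included, and the job is handed in when it is done.

Besides the shell and the picture viewer there is one more tool, called after "Call:" as name(argument=value, ...) on one line, values as JSON. jog_arm: Moves the arm, as the interface text tells. Its arguments: {"type":"object","properties":{"deltas":{"type":"array"},"squeeze":{"type":"number"}},"required":["deltas"]}

```bash
ls; mkdir -p pics; python3 - <<'E'
from workcell import readout, read_camera, bot
import cv2, numpy as np
for n in ("scene","side"):
    c=read_camera(n); cv2.imwrite(f"pics/{n}0.png",c["color"]); print(n,c["fx"],c["fy"],c["cx"],c["cy"],c["origin"],c["attitude"])
s=readout.read_state(); print(s); print(bot.tip_extent)
E
```

```text
pics
scene 441.71025062835207 441.71025062835207 315.8700240428222 237.58722302065598 [0.84146943 0.36324775 0.92672039] [-0.8620383  -2.74127282  0.78284728]
side 473.6490075402285 473.6490075402285 321.92078245451586 237.97151011834598 [ 0.51628617 -0.94897453  0.7111177 ] [-2.20104278  0.05718052 -0.01353143]
{'time': 0.1, 'q': array([ 1.24810177e+00,  2.64690148e-01,  1.60527452e+00, -2.65590833e-05,
        1.27371848e+00, -3.69031201e-02]), 'joint_vel': array([ 0.00023338, -0.00170596, -0.00372236,  0.00047167,  0.00108426,
       -0.00040233]), 'joint_torque': array([ 1.27680041e-04, -5.16702139e+01, -3.68587303e+01, -1.10401193e-04,
        6.21985891e-03, -2.75372224e-05]), 'tool_pos': array([0.19009965, 0.64700137, 0.24705817]), 'tcp_rot': array([-0.44733189, -3.10922759,  0.00323758]), 'wrist_force': array([-0.05232775, -0.88756817, -0.20034446]), 'torque': array([-0.04103617,  0.00215328,  0.01222056]), 'grip_force': 0.0, 'width': 1.0001234799403302}
0.017
```

View pics/scene0.png

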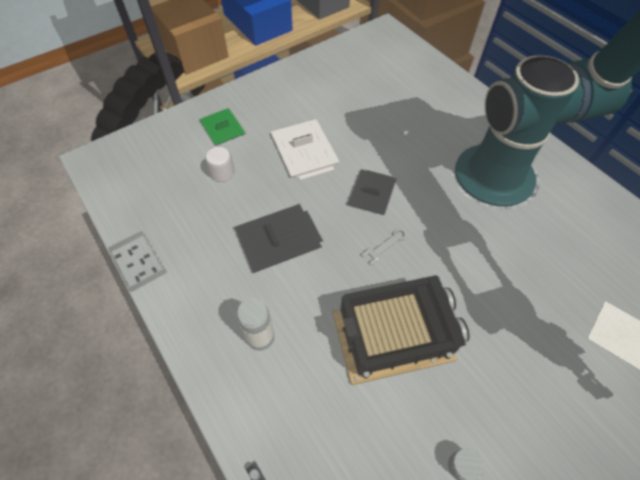

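View pics/side0.png

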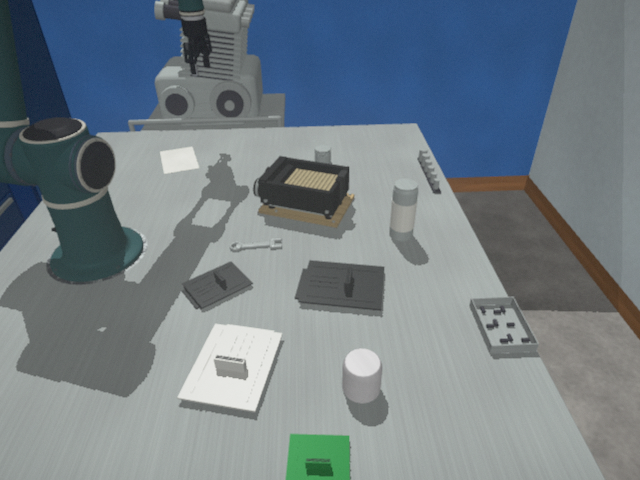

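Lookalikes in the scene view: large dark cover (280,237), small dark cover (372,191), white cover (305,148) and green cover (222,126). By the description I want the large dark one. I'll check it in a close crop.

```bash
python3 - <<'E'
import cv2, numpy as np
a=cv2.imread("pics/scene0.png")[200:390,225:480]; a=cv2.convertScaleAbs(a,alpha=1.5,beta=15)
cv2.imwrite("pics/c1.png",cv2.resize(a,None,fx=3,fy=3,interpolation=cv2.INTER_CUBIC))
b=cv2.imread("pics/side0.png")[145:320,245:395]; b=cv2.convertScaleAbs(b,alpha=1.7,beta=15)
cv2.imwrite("pics/c2.png",cv2.resize(b,None,fx=3.4,fy=3.4,interpolation=cv2.INTER_CUBIC))
E
```

```text
(no output)
```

View pics/c1.png

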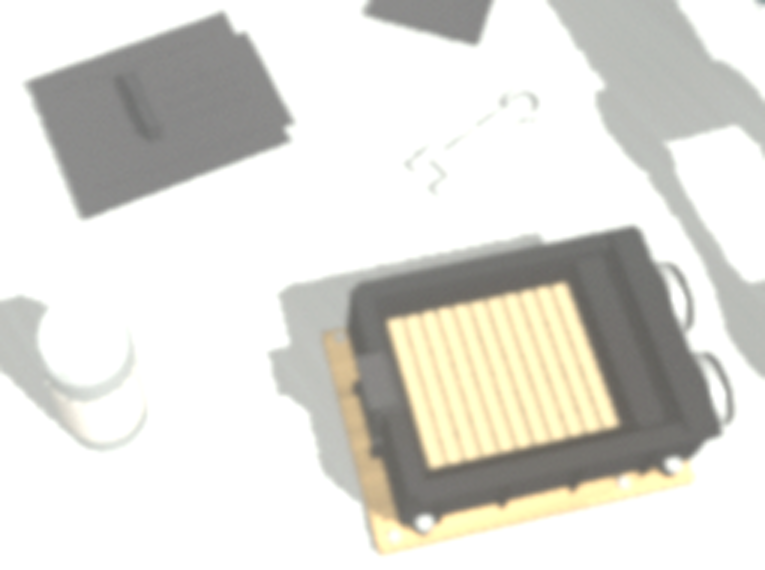

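View pics/c2.png

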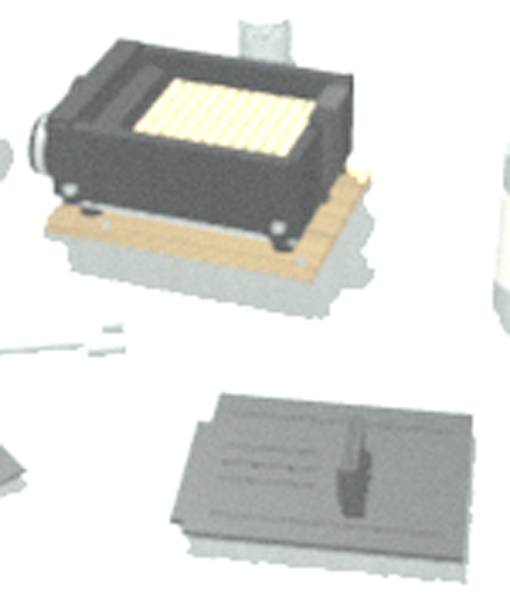

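The crop confirms the choice: the dark grey cover with its rib at crop (137,107), lip towards the robot and free edge on the left. The airbox has its ledge and boots at the right and its catch at the left, at crop (375,380). Next I'll fit the poses.

```bash
cat > h.py <<'E'
import numpy as np
from scipy.spatial.transform import Rotation as R
from scipy.optimize import least_squares
K={'s':(441.7102506,315.870024,237.587223,[0.84146943,0.36324775,0.92672039],[-0.8620383,-2.74127282,0.78284728]),
   'd':(473.6490075,321.9207825,237.9715101,[0.51628617,-0.94897453,0.7111177],[-2.20104278,0.05718052,-0.01353143])}
def proj(c,P):
    f,cx,cy,o,a=K[c]; p=R.from_rotvec(a).inv().apply(np.atleast_2d(P)-o); return np.c_[cx+f*p[:,0]/p[:,2],cy+f*p[:,1]/p[:,2]]
def S(u,v): return (225+u/3-.33,200+v/3-.33)
def D(u,v): return (245+u/3.4-.35,145+v/3.4-.35)
E
python3 - <<'E'
from h import *
def world(p,L): 
    L=np.array(L)/1000; return R.from_euler('z',p[2]).apply(L)+[p[0],p[1],0]
def fit(obs,x0,extra=0):
    def r(p):
        out=[]
        for c,L,uv in obs:
            L=np.array(L,float)
            if extra and L[2]>20: L=L+[p[3]*1000,0,p[4]*1000]
            out+=list((proj(c,world(p,L))[0]-uv))
        return np.array(out)
    s=least_squares(r,x0,loss='soft_l1',f_scale=.7); print(np.round(s.x,4)); print(np.round(r(s.x).reshape(-1,2),1).tolist()); return s.x
print('cover')
c=[('s',(92,-70,14),S(28,82)),('s',(92,70,14),S(82,217)),('s',(-84,70,12),S(290,140)),('s',(-84,-70,14),S(225,14)),
('d',(-84,70,14),D(220,395)),('d',(92,70,14),D(472,415)),('d',(92,-70,12),D(465,557)),('d',(-84,-70,12),D(190,535))]
p=fit(c,[.6,-.1,0])
print('rib', world(p,(15,0,40)))
print('fix')
f=[('s',(114,82,12),S(380,552)),('s',(-114,82,12),S(692,482)),('s',(114,-82,12),S(323,332)),
('d',(-114,-82,12),D(48,225)),('d',(114,-82,12),D(313,276)),('d',(114,82,12),D(370,172))]
fit(f,[.6,.3,0])
f+=[('s',(-108,-72,97),S(635,228)),('s',(100,-72,97),S(356,290)),('s',(100,72,97),S(403,518)),
('d',(-108,72,97),D(122,40)),('d',(-108,-72,97),D(50,122)),('d',(100,72,97),D(352,75)),('d',(100,-72,97),D(290,165))]
fit(f,[.6,.3,0,0,0],1)
E
```

```text
cover
[ 0.5888 -0.1613 -0.1931]
[[-0.5, -1.3], [0.4, -0.2], [0.2, -0.5], [-0.5, -1.8], [0.2, -2.1], [1.3, -1.7], [0.6, -0.1], [-1.9, -1.6]]
rib [ 0.60353045 -0.16416776  0.04      ]
fix
[ 0.5217  0.1902 -0.3953]
[[-0.5, -0.1], [1.7, -0.6], [-0.2, -0.9], [-0.4, -3.0], [0.4, -2.7], [1.7, -2.6]]
[ 0.5214  0.1894 -0.389  -0.0015 -0.0018]
[[-0.3, -0.2], [1.6, -1.4], [-0.5, -0.9], [-0.4, -2.7], [0.6, -2.7], [1.6, -2.6], [1.2, 0.9], [-1.8, 0.2], [1.6, -7.0], [-0.0, 0.4], [-0.7, -0.5], [1.4, 0.8], [3.0, -0.3]]
```

```bash
cat > p.py <<'E'
# commanded-pose bookkeeping: python3 p.py apply dx dy dz rx ry rz | plan from code
import sys,json,numpy as np
from scipy.spatial.transform import Rotation as R
def load():
    try: d=json.load(open('cmd.json')); return np.array(d[0]),R.from_rotvec(d[1])
    except FileNotFoundError: return np.array([.19,.648,.248]),R.from_rotvec([-0.4473,-3.1092,0.0])
def apply(v):
    p,r=load(); v=np.array(v,float); p=p+r.apply(v[:3]); r=r*R.from_rotvec(v[3:6],degrees=True)
    json.dump([p.tolist(),r.as_rotvec().tolist()],open('cmd.json','w'))
def tool(yaw,tilt=0):  # y along yaw, z down, tilt = free edge up (deg)
    c,s=np.cos(yaw),np.sin(yaw)
    return R.from_matrix(np.array([[-s,c,0],[c,s,0],[0,0,-1]]).T)*R.from_euler('x',-tilt,degrees=True) if 0 else \
      R.from_matrix(np.c_[[-s,c,0],[c,s,0],[0,0,-1]])*R.from_rotvec([-tilt,0,0],degrees=True)
def plan(pos,rot):
    p,r=load(); return np.round(np.r_[r.inv().apply(np.array(pos)-p)*1000,(r.inv()*rot).as_rotvec(degrees=True)],2)
if __name__=='__main__' and len(sys.argv)>1: apply(sys.argv[2:8])
E
python3 - <<'E'
from p import *
print(plan([.60,-.164,.25],tool(-.193)), load()[1].as_matrix())
E
```

```text
[-6.2227e+02 -6.6349e+02 -2.2000e+00 -2.0000e-02 -2.0000e-02  8.4680e+01] [[-9.59445921e-01  2.81892500e-01 -3.78491712e-04]
 [ 2.81892500e-01  9.59445994e-01  5.44510944e-05]
 [ 3.78491712e-04 -5.44510944e-05 -9.99999927e-01]]
```

Call:
jog_arm(deltas=[-0.25,-0.265,0,0,0,34,1,-0.25,-0.265,0,0,0,34,1,-0.25,-0.265,0,0,0,34,1,-0.25,-0.265,0,0,0,34,1,-0.25,-0.265,0,0,0,34,1,-0.25,-0.265,0,0,0,34,1,-0.25,-0.265,0,0,0,34,1,-0.25,-0.265,0,0,0,34,1])

```text
time: 0.9
tool_pos: [0.3565, 0.319, 0.2478]
tcp_rot: [1.342, 2.84, -0.003]
wrist_force: [-0.1, 0.6, -0.0]
width: 1.006
grip_force: 0.0
```

```bash
python3 p.py apply -.25 -.265 0 0 0 34; python3 - <<'E'
from p import *
print(plan([.60,-.164,.25],tool(-.193)), load()[0])
E
```

```text
[-5.3146e+02 -1.2220e+02 -2.2000e+00 -2.0000e-02 -1.0000e-02  5.0680e+01] [0.35515997 0.32327369 0.24791981]
```

Call:
jog_arm(deltas=[-0.37,-0.085,0,0,0,36,1,-0.37,-0.085,0,0,0,36,1,-0.37,-0.085,0,0,0,36,1,-0.37,-0.085,0,0,0,36,1,-0.37,-0.085,0,0,0,36,1,-0.37,-0.085,0,0,0,36,1,-0.37,-0.085,0,0,0,36,1,-0.37,-0.085,0,0,0,36,1])

```text
time: 1.7
tool_pos: [0.5271, -0.019, 0.248]
tcp_rot: [2.152, 2.288, -0.0]
wrist_force: [0.5, 0.3, -0.5]
width: 1.001
grip_force: 0.0
```

```bash
python3 p.py apply -.37 -.085 0 0 0 36; python3 - <<'E'
from p import *
print(plan([.60,-.164,.25],tool(-.193)), load()[0])
E
```

```text
[-1.5249e+02  6.4810e+01 -2.2000e+00 -2.0000e-02 -0.0000e+00  1.4680e+01] [ 0.52567195 -0.0159175   0.2478368 ]
```

Call:
jog_arm(deltas=[-0.1525,0.065,0,0,0,14.7,1,-0.1525,0.065,0,0,0,14.7,1,-0.1525,0.065,0,0,0,14.7,1,-0.1525,0.065,0,0,0,14.7,1,-0.1525,0.065,0,0,0,14.7,1])

```text
time: 2.2
tool_pos: [0.6011, -0.1661, 0.2473]
tcp_rot: [-2.427, -1.993, 0.001]
wrist_force: [-0.5, 0.1, -0.6]
width: 1.003
grip_force: 0.0
```

```bash
python3 p.py apply -.1525 .065 0 0 0 14.7; python3 - <<'E'
from p import *
from workcell import readout, read_camera
import cv2
c=read_camera("wrist"); cv2.imwrite("pics/w1.png",cv2.convertScaleAbs(c["color"],alpha=1.6,beta=10)); print({k:c[k] for k in c if k!='color'})
s=readout.read_state(); print(s['tool_pos'],s['tcp_rot'],load()[0],load()[1].as_rotvec(), s['wrist_force'],s['time'])
E
```

```text
{'fx': 336.5935514717763, 'fy': 336.5935514717763, 'cx': 313.1100259955915, 'cy': 243.97762231743246, 'origin': array([ 0.61868687, -0.08309705,  0.37290817]), 'attitude': array([ 2.79608558, -0.27542556, -0.04807928])}
[ 0.60040255 -0.16447157  0.24732711] [-2.42526436e+00 -1.99366562e+00  6.97363085e-04] [ 0.60018854 -0.16400033  0.24780053] [-2.42518772e+00 -1.99657036e+00  4.04599020e-04] [-0.43808819  0.52556279 -0.62521065] 2.25
```

View pics/w1.png

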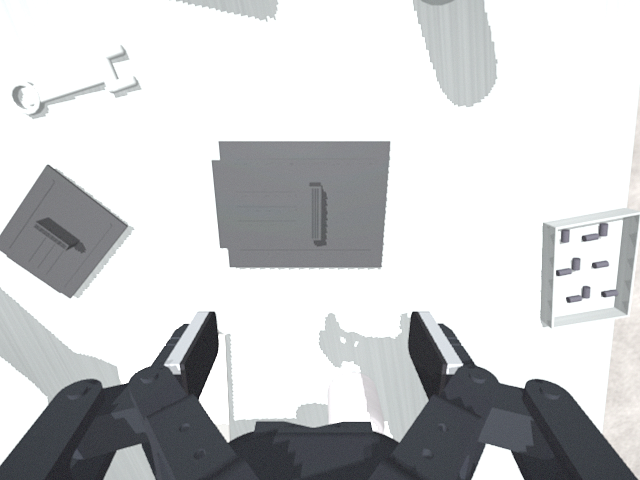

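The wrist view shows the cover's plate corners at (219,142), (390,142), (381,268) and (230,268), with the rib near (317,213).

```bash
cat >> h.py <<'E'
def addcam(n,c): K[n]=(c['fx'],c['cx'],c['cy'],c['origin'],c['attitude'])
def world(p,L): return R.from_euler('z',p[2]).apply(np.array(L)/1000)+[p[0],p[1],0]
def fit(obs,x0):
    r=lambda p: np.concatenate([proj(c,world(p,L))[0]-uv for c,L,uv in obs])
    s=least_squares(r,x0,loss='soft_l1',f_scale=1); print(np.round(s.x,4),np.round(r(s.x).reshape(-1,2),1).tolist()); return s.x
E
python3 - <<'E'
from h import *
K['w']=(336.59355,313.11,243.9776,[0.61868687,-0.08309705,0.37290817],[2.79608558,-0.27542556,-0.04807928])
w=[('w',(-84,70,14),(219,142)),('w',(92,70,14),(390,142)),('w',(92,-70,14),(381,267.5)),('w',(-84,-70,14),(230,267.5))]
p=fit(w,[.59,-.16,-.19])
c=[('s',(92,-70,14),S(28,82)),('s',(92,70,14),S(82,217)),('s',(-84,70,12),S(290,140)),('s',(-84,-70,14),S(225,14)),
('d',(-84,70,14),D(220,395)),('d',(92,70,14),D(472,415)),('d',(92,-70,12),D(465,557)),('d',(-84,-70,12),D(190,535))]
fit(c[:4],p);fit(c[4:],p);q=fit(w+c,p)
print(world(p,(15,0,40)),world(q,(15,0,40)))
for L in [(9,28,40),(21,28,40),(9,-28,40),(21,-28,40)]: print(proj('w',world(p,L))[0])
E
```

```text
[ 0.5893 -0.1626 -0.1964] [[-0.7, -0.3], [0.7, -0.3], [0.6, 0.6], [-0.5, 0.5]]
[ 0.59   -0.1591 -0.2005] [[-0.4, -0.7], [0.2, 0.6], [0.3, 0.7], [-0.1, -1.0]]
[ 0.5882 -0.1652 -0.1763] [[-0.6, -0.7], [0.8, -1.0], [1.1, 0.7], [-1.8, 0.2]]
[ 0.5891 -0.1624 -0.1949] [[-1.0, -0.4], [0.4, -0.6], [0.5, 0.3], [-0.7, 0.5], [-0.8, -1.6], [0.0, -0.5], [-0.2, -0.6], [-0.8, -2.0], [0.5, -1.8], [1.6, -1.3], [0.7, 0.3], [-1.8, -1.3]]
[ 0.60403697 -0.16556559  0.04      ] [ 0.60384455 -0.16532291  0.04      ]
[309.20676036 187.09723466]
[321.34284635 187.09786827]
[309.41854741 240.78941184]
[320.92140885 240.79221293]
```

```bash
python3 - <<'E'
from p import *
print(plan([.604,-.1655,.0365],tool(-.196)))
E
```

```text
[-7.400e-01  4.110e+00  2.113e+02 -2.000e-02  0.000e+00  1.600e-01]
```

Call:
jog_arm(deltas=[-0.0005,0.004,0.05,0,0,0.16,1,-0.0005,0.004,0.1,0,0,0.16,1,-0.0005,0.004,0.15,0,0,0.16,1,-0.0005,0.004,0.19,0,0,0.16,1,-0.0005,0.004,0.211,0,0,0.16,1,-0.0005,0.004,0.211,0,0,0.16,0.3], squeeze=70)

```text
time: 2.85
tool_pos: [0.5999, -0.1622, 0.0328]
tcp_rot: [-2.42, -1.99, 0.008]
wrist_force: [-0.4, 0.5, -0.6]
width: 0.854
grip_force: 0.0
```

Call:
jog_arm(deltas=[0,0,0,0,0,0,-1,0,0,0,0,0,0,-1,0,0,0,0,0,0,-1,0,0,0,0,0,0,-1,0,0,0,0,0,0,-1])

```text
time: 3.35
tool_pos: [0.6055, -0.166, 0.0395]
tcp_rot: [2.427, 1.992, 0.003]
wrist_force: [-1.5, 1.2, 6.3]
width: 0.124
grip_force: 71.5
```

```bash
python3 p.py apply -.0005 .004 .211 0 0 .16; python3 - <<'E'
from p import *
from workcell import readout
s=readout.read_state(); print({k:np.round(s[k],4) for k in ('time','tool_pos','wrist_force','torque','width','grip_force')}, load()[0])
E
```

```text
{'time': np.float64(3.35), 'tool_pos': array([ 0.6055, -0.166 ,  0.0395]), 'wrist_force': array([-1.5065,  1.2067,  6.3126]), 'torque': array([0.1736, 0.3002, 0.0423]), 'width': np.float64(0.1242), 'grip_force': np.float64(71.4524)} [ 0.60393817 -0.16524779  0.03679903]
```

Call:
jog_arm(deltas=[0,0,-0.003,0,0,0,-1,0,0,-0.01,0,0,0,-1,0,0,-0.03,0,0,0,-1,0,0,-0.07,0,0,0,-1,0,0,-0.12,0,0,0,-1,0,0,-0.16,0,0,0,-1,0,0,-0.2,0,0,0,-1,0,0,-0.2,0,0,0,-1])

```text
time: 4.15
tool_pos: [0.6082, -0.167, 0.2457]
tcp_rot: [2.419, 1.986, 0.012]
wrist_force: [0.2, -0.1, -2.2]
width: 0.122
grip_force: 70.1
```

```bash
python3 p.py apply 0 0 -.2 0 0 0; python3 - <<'E'
from p import *
from workcell import readout
s=readout.read_state(); print({k:np.round(s[k],4) for k in ('time','tool_pos','wrist_force','torque','width','grip_force')}, load()[0])
print(plan([.475,.079,.33],tool(-.389)))
E
```

```text
{'time': np.float64(4.15), 'tool_pos': array([ 0.6082, -0.167 ,  0.2457]), 'wrist_force': array([ 0.185 , -0.1308, -2.1884]), 'torque': array([-0.0228, -0.0646,  0.0198]), 'width': np.float64(0.1215), 'grip_force': np.float64(70.1016)} [ 0.60401387 -0.16525868  0.23679902]
[ 2.1445e+02 -1.7416e+02 -9.3140e+01 -2.0000e-02  0.0000e+00  1.1050e+01]
```

Call:
jog_arm(deltas=[0.03,-0.025,-0.013,0,0,1.7,-1,0.065,-0.053,-0.028,0,0,3.4,-1,0.1,-0.081,-0.043,0,0,5.1,-1,0.135,-0.11,-0.06,0,0,7,-1,0.17,-0.138,-0.075,0,0,9,-1,0.2,-0.163,-0.087,0,0,10.5,-1,0.2145,-0.174,-0.093,0,0,11,-1,0.2145,-0.174,-0.093,0,0,11,-1])

```text
time: 4.95
tool_pos: [0.4742, 0.0806, 0.3303]
tcp_rot: [-2.605, -1.755, -0.001]
wrist_force: [0.3, -0.2, -2.5]
width: 0.116
grip_force: 70.1
```

```bash
python3 p.py apply .2145 -.174 -.093 0 0 11; python3 - <<'E'
from p import *
from workcell import readout, read_camera
import cv2,pickle
read_camera("wrist");
c=read_camera("wrist"); cv2.imwrite("pics/w2.png",cv2.convertScaleAbs(c["color"],alpha=1.6,beta=15)); pickle.dump(c,open('w2.pkl','wb'))
d=read_camera("side"); cv2.imwrite("pics/d2.png",d["color"])
s=readout.read_state(); print({k:np.round(s[k],4) for k in ('time','tool_pos','tcp_rot','wrist_force','torque','width','grip_force')}, load()[0],load()[1].as_rotvec())
E
```

```text
{'time': np.float64(5.1), 'tool_pos': array([0.4751, 0.0781, 0.3289]), 'tcp_rot': array([-2.6077, -1.7515,  0.003 ]), 'wrist_force': array([ 0.5303,  0.5757, -3.2533]), 'torque': array([-0.0731, -0.0647, -0.0311]), 'width': np.float64(0.1199), 'grip_force': np.float64(70.0868)} [0.47516763 0.07902261 0.32986109] [-2.60785514e+00 -1.75130980e+00  4.45845426e-04]
```

View pics/w2.png

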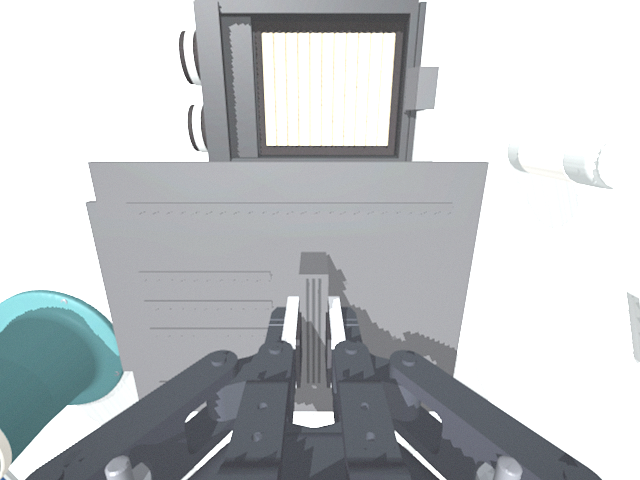

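The wrist view shows the housing at (195–425, 0–160), already well aligned in yaw. The held cover's plate corners are at (90,162) and (487,162). I'll enlarge the housing.

```bash
python3 - <<'E'
import cv2,pickle
c=pickle.load(open('w2.pkl','rb'))
a=cv2.convertScaleAbs(c['color'][0:180,180:445],alpha=2.2,beta=25)
cv2.imwrite("pics/w2c.png",cv2.resize(a,None,fx=3,fy=3,interpolation=cv2.INTER_CUBIC))
E
```

```text
(no output)
```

View pics/w2c.png

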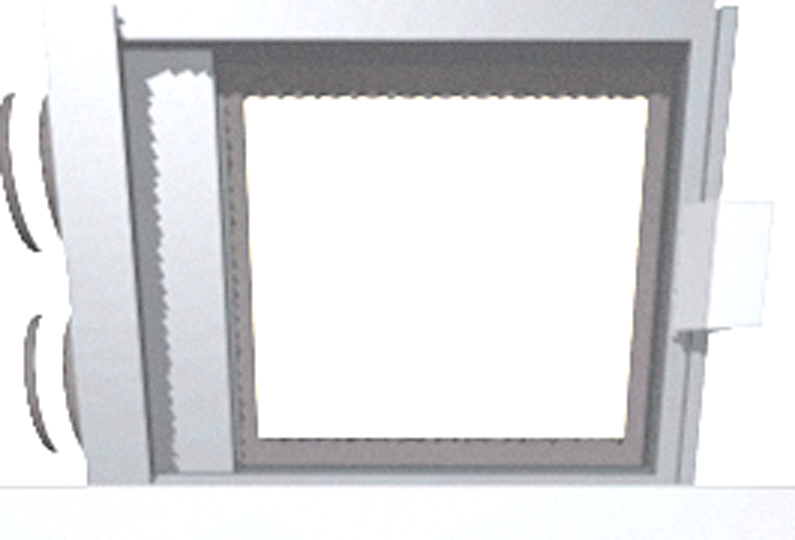

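```bash
python3 - <<'E'
from h import *
import pickle
addcam('w',pickle.load(open('w2.pkl','rb')))
W=lambda u,v:(180+u/3-.33,v/3-.33)
obs=[('w',(-86,64,94),W(122,40)),('w',(-86,-64,94),W(152,474)),('w',(87,64,93),W(692,40)),('w',(87,-64,93),W(656,471))]
obs2=[('s',(-108,-72,97),S(635,228)),('s',(100,-72,97),S(356,290)),
('d',(-108,72,97),D(122,40)),('d',(-108,-72,97),D(50,122)),('d',(100,72,97),D(352,75))]
def f4(obs,x0):
    r=lambda p: np.concatenate([proj(c,world(p,L)+[0,0,p[3]])[0]-uv for c,L,uv in obs])
    s=least_squares(r,x0,loss='soft_l1',f_scale=1); print(np.round(s.x,4),np.round(r(s.x).reshape(-1,2),1).tolist()); return s.x
fit(obs,[.52,.19,-.39]); f4(obs,[.52,.19,-.39,0]); f4(obs2,[.52,.19,-.39,0]); p=f4(obs+obs2,[.52,.19,-.39,0])
# cover in hand: fit cover pose (tool frame) from plate corners & lip corner
T=np.array([0.4751,0.0781,0.3289]); RT=R.from_rotvec([-2.6077,-1.7515,0.003])
def cov(x): # x: cover origin in tool (x,y), yaw, pitch ; z fixed 39.5
    return lambda L: T+RT.apply(np.array([x[0],x[1],.0395])+ (R.from_euler('zx',[x[2],x[3]])).apply(np.array([L[1],L[0],-L[2]])/1000))
o=[((-84,70,14),(90,162)),((92,70,14),(487,162)),((-96,50,2),(87,202))]
r=lambda x: np.concatenate([proj('w',cov(x)(L))[0]-uv for L,uv in o])
s=least_squares(r,[0,-.015,0,0],x_scale=[.01,.01,.1,.1]); print(np.round(s.x,4),np.round(s.fun,1))
E
```

```text
[ 0.5218  0.1897 -0.3848] [[0.5, 0.2], [1.7, -0.8], [-1.2, 0.2], [-0.5, -0.1]]
[ 0.5216  0.1893 -0.3858  0.003 ] [[-0.3, -0.3], [1.0, -0.2], [-0.4, -0.1], [0.0, 0.7]]
[ 0.5194  0.1896 -0.3766 -0.0008] [[0.8, -0.0], [-1.9, 0.3], [-0.7, 0.3], [-0.9, -0.5], [1.0, 0.3]]
[ 0.5215  0.1895 -0.384   0.0015] [[-0.1, 0.2], [1.3, -0.3], [-1.0, 0.1], [-0.3, 0.3], [0.6, 0.2], [-2.6, 0.0], [0.2, -0.5], [-0.2, -1.4], [1.9, -0.3]]
[ 0.0015 -0.0142  0.0007  0.0244] [-1.5  0.3  1.4  0.3  0.2 -0. ]
```

```bash
cat > g.py <<'E'
from p import *
H=(.5216,.1893,-.385); Y=-.8
def tgt(xl,zl,th,y=Y):
    t=np.radians(th); c,s=np.cos(t),np.sin(t)
    L=np.array([xl+111*c-39.5*s,y,zl+111*s+39.5*c])/1000
    return R.from_euler('z',H[2]).apply(L)+[H[0],H[1],0], tool(H[2],th)
def lip(pos,rot):  # inverse: lip x,y,z, tilt deg in housing frame from a TCP pose
    q=np.array(pos)+rot.apply([0,-.111,.0395]); q=R.from_euler('z',-H[2]).apply(q-[H[0],H[1],0])*1000
    yv=rot.apply([0,1,0]); return np.round([*q,np.degrees(np.arcsin(yv[2])),np.degrees(np.arctan2(yv[1],yv[0])-H[2])],2)
def show(*targets):
    from workcell import readout
    s=readout.read_state(); f=R.from_euler('z',-H[2]).apply(s['wrist_force']); m=R.from_euler('z',-H[2]).apply(s['torque'])
    print('t',round(s['time'],2),'meas',lip(s['tool_pos'],R.from_rotvec(s['tcp_rot'])),'cmd',lip(*load()),'F',np.round(f,1),'M',np.round(m,2),'w',round(s['width'],3))
    for t in targets: print(t,plan(*tgt(*t)))
if __name__=='__main__':
    if len(sys.argv)>1 and sys.argv[1]!='0': apply([float(x) for x in sys.argv[1].split(',')])
    show(*[tuple(float(x) for x in a.split(',')) for a in sys.argv[2:]])
E
python3 g.py 0 -73,150,14 -73,105,14
```

```text
t 5.1 meas [-1.1241e+02 -1.2027e+02  2.8958e+02 -7.0000e-02 -1.6000e-01] cmd [-1.1263e+02 -1.1931e+02  2.9040e+02 -2.0000e-02 -1.7000e-01] F [ 0.3  0.7 -3.3] M [-0.04 -0.09 -0.03] w 0.12
(-73.0, 150.0, 14.0) [ 1.1893e+02  2.6450e+01  1.1466e+02 -1.4020e+01  3.0000e-02 -1.7000e-01]
(-73.0, 105.0, 14.0) [ 1.1894e+02  2.6460e+01  1.5966e+02 -1.4020e+01  3.0000e-02 -1.7000e-01]
```

Call:
jog_arm(deltas=[0.03,0.007,0.02,-2,0,0,-1,0.06,0.014,0.05,-5,0,0,-1,0.09,0.02,0.08,-9,0,0,-1,0.11,0.025,0.11,-12,0,-0.15,-1,0.119,0.0265,0.13,-14,0,-0.15,-1,0.119,0.0265,0.15,-14,0,-0.15,-1,0.119,0.0265,0.16,-14,0,-0.15,-1,0.119,0.0265,0.16,-14,0,-0.15,-1])

```text
time: 5.9
tool_pos: [0.5435, 0.1771, 0.1671]
tcp_rot: [2.434, 1.638, 0.192]
wrist_force: [-0.3, -0.5, -3.0]
width: 0.123
grip_force: 70.0
```

```bash
python3 g.py .119,.0265,.16,-14,0,-.15 -73,90,14 -73,80,14; python3 - <<'E'
from workcell import read_camera
import cv2
c=read_camera("side")["color"][110:270,230:400]
cv2.imwrite("pics/d3.png",cv2.resize(cv2.convertScaleAbs(c,alpha=1.7,beta=15),None,fx=3.5,fy=3.5,interpolation=cv2.INTER_CUBIC))
E
python3 g.py 0
```

```text
t 5.9 meas [-7.3540e+01 -3.1700e+00  1.0237e+02  1.3750e+01 -5.0000e-02] cmd [-7.299e+01 -7.200e-01  1.047e+02  1.398e+01 -2.000e-02] F [-0.1 -0.6 -3. ] M [ 0.02  0.23 -0.02] w 0.123
(-73.0, 90.0, 14.0) [-0.06 -3.58 14.22 -0.02  0.03 -0.02]
(-73.0, 80.0, 14.0) [-5.000e-02 -5.990e+00  2.392e+01 -2.000e-02  3.000e-02 -2.000e-02]
t 5.95 meas [-7.2460e+01 -2.2000e+00  1.0403e+02  1.3890e+01 -8.0000e-02] cmd [-7.299e+01 -7.200e-01  1.047e+02  1.398e+01 -2.000e-02] F [-0.6  0.4 -2.8] M [0.01 0.15 0.05] w 0.12
```

View pics/d3.png

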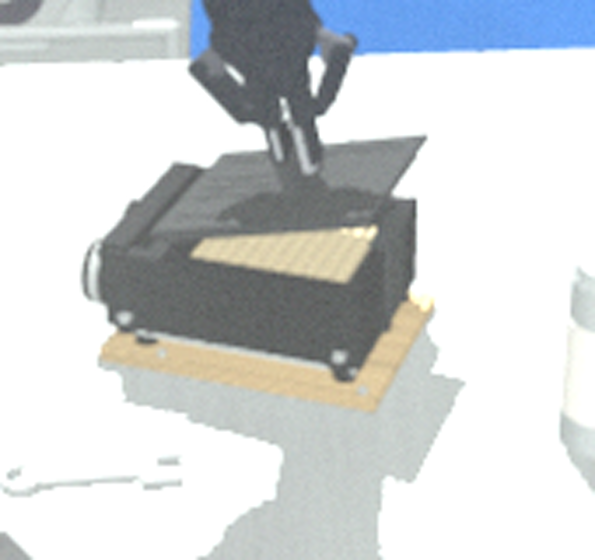

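Call:
jog_arm(deltas=[0,-0.0019,0.0078,0,0,0,-1,0,-0.0029,0.0116,0,0,0,-1,0,-0.0034,0.0136,0,0,0,-1,0,-0.0036,0.0146,0,0,0,-1,0,-0.0039,0.0155,0,0,0,-1,0,-0.0041,0.0165,0,0,0,-1,0,-0.0044,0.0175,0,0,0,-1,0,-0.0044,0.0175,0,0,0,-1])

```text
time: 6.75
tool_pos: [0.5448, 0.1788, 0.1521]
tcp_rot: [2.432, 1.638, 0.2]
wrist_force: [-1.0, -0.1, -3.0]
width: 0.12
grip_force: 70.1
```

```bash
python3 g.py 0,-.0044,.0175,0,0,0 -73,80,14
```

```text
t 6.75 meas [-7.266e+01 -1.030e+00  8.695e+01  1.399e+01 -2.000e-02] cmd [-7.303e+01 -7.300e-01  8.665e+01  1.398e+01 -2.000e-02] F [-0.9 -0.5 -3. ] M [0.01 0.2  0.01] w 0.12
(-73.0, 80.0, 14.0) [-0.05 -1.59  6.42 -0.02  0.03 -0.02]
```

Call:
jog_arm(deltas=[0,-0.0001,0.0005,0,0,0,-1,0,-0.0002,0.001,0,0,0,-1,0,-0.0004,0.0015,0,0,0,-1,0,-0.0005,0.002,0,0,0,-1,0,-0.0006,0.0025,0,0,0,-1,0,-0.0007,0.003,0,0,0,-1])

```text
time: 7.35
tool_pos: [0.5458, 0.1787, 0.1502]
tcp_rot: [2.431, 1.637, 0.203]
wrist_force: [0.8, -2.1, 4.1]
width: 0.121
grip_force: 71.2
```

```bash
python3 g.py 0,-.0007,.003,0,0,0
```

```text
t 7.35 meas [-7.163e+01 -6.300e-01  8.482e+01  1.409e+01 -3.000e-02] cmd [-7.298e+01 -7.300e-01  8.357e+01  1.398e+01 -2.000e-02] F [ 1.6 -1.7  4.1] M [-0.31  0.31 -0.03] w 0.121
```

Call:
jog_arm(deltas=[0,0.0002,-0.0007,0,0,0,-1,0,-0.0017,-0.0012,0,0,0,-1,0,-0.0037,-0.0017,0,0,0,-1,0,-0.0056,-0.0021,0,0,0,-1,0,-0.0076,-0.0026,0,0,0,-1,0,-0.0095,-0.0031,0,0,0,-1,0,-0.0115,-0.0036,0,0,0,-1,0,-0.0134,-0.0041,0,0,0,-1])

```text
time: 8.15
tool_pos: [0.5323, 0.1842, 0.1503]
tcp_rot: [2.432, 1.638, 0.202]
wrist_force: [4.8, -1.8, 5.7]
width: 0.118
grip_force: 71.1
```

```bash
python3 g.py 0,-.0134,-.0041,0,0,0
```

```text
t 8.15 meas [-8.626e+01 -6.300e-01  8.507e+01  1.405e+01 -2.000e-02] cmd [-8.698e+01 -7.200e-01  8.431e+01  1.398e+01 -2.000e-02] F [5.2 0.1 5.7] M [-0.03 -0.38 -0.03] w 0.118
```

Call:
jog_arm(deltas=[0,0.0002,-0.001,0,0,0,-1,0,-0.0007,-0.0012,0,0,0,-1,0,-0.0017,-0.0015,0,0,0,-1,0,-0.0027,-0.0017,0,0,0,-1,0,-0.0037,-0.002,0,0,0,-1])

```text
time: 8.65
tool_pos: [0.5279, 0.1854, 0.1506]
tcp_rot: [2.432, 1.638, 0.2]
wrist_force: [3.0, -1.9, 2.3]
width: 0.118
grip_force: 70.8
```

```bash
python3 g.py 0,-.0037,-.002,0,0,0
```

```text
t 8.65 meas [-9.090e+01 -1.210e+00  8.552e+01  1.397e+01 -2.000e-02] cmd [-9.105e+01 -7.200e-01  8.536e+01  1.398e+01 -2.000e-02] F [ 3.5 -0.6  2.3] M [ 0.03 -0.16  0.04] w 0.118
```

Call:
jog_arm(deltas=[0,-0.0006,-0.0005,0,0,0,-1,0,-0.0013,-0.0006,0,0,0,-1,0,-0.002,-0.0008,0,0,0,-1,0,-0.0027,-0.001,0,0,0,-1,0,-0.0027,-0.001,0,0,0,-1])

```text
time: 9.15
tool_pos: [0.5251, 0.1866, 0.1509]
tcp_rot: [2.432, 1.638, 0.199]
wrist_force: [2.0, -0.6, 1.2]
width: 0.12
grip_force: 70.7
```

```bash
python3 g.py 0,-.0027,-.001,0,0,0
```

```text
t 9.15 meas [-9.391e+01 -1.230e+00  8.579e+01  1.395e+01 -2.000e-02] cmd [-9.391e+01 -7.200e-01  8.568e+01  1.398e+01 -2.000e-02] F [2.1 0.2 1.2] M [ 0.03  0.   -0.01] w 0.12
```

Call:
jog_arm(deltas=[0,-0.0006,-0.0002,0,0,0,-1,0,-0.0013,-0.0003,0,0,0,-1,0,-0.0019,-0.0005,0,0,0,-1,0,-0.0026,-0.0007,0,0,0,-1,0,-0.0026,-0.0007,0,0,0,-1])

```text
time: 9.65
tool_pos: [0.5233, 0.1874, 0.1514]
tcp_rot: [2.431, 1.638, 0.201]
wrist_force: [3.1, -2.3, 0.7]
width: 0.123
grip_force: 70.4
```

```bash
python3 g.py 0,-.0026,-.0007,0,0,0
```

```text
t 9.65 meas [-9.582e+01 -1.100e+00  8.618e+01  1.404e+01 -1.000e-02] cmd [-9.660e+01 -7.200e-01  8.573e+01  1.398e+01 -2.000e-02] F [ 3.8 -1.   0.7] M [-0.12 -0.43 -0.11] w 0.123
```

```bash
python3 g.py 0 -96.7,85.7,13 -96.8,85.7,12 -96.9,85.7,11 -97,85.7,10 -97.1,85.7,9 -97.2,85.7,8 -97.3,85.7,7 -97.4,85.7,6
```

```text
t 9.65 meas [-9.582e+01 -1.100e+00  8.618e+01  1.404e+01 -1.000e-02] cmd [-9.660e+01 -7.200e-01  8.573e+01  1.398e+01 -2.000e-02] F [ 3.8 -1.   0.7] M [-0.12 -0.43 -0.11] w 0.123
(-96.7, 85.7, 13.0) [-0.06  0.56  1.91  0.98  0.03 -0.02]
(-96.8, 85.7, 12.0) [-0.06  1.1   3.84  1.98  0.03 -0.02]
(-96.9, 85.7, 11.0) [-0.06  1.61  5.78  2.98  0.03 -0.02]
(-97.0, 85.7, 10.0) [-0.06  2.08  7.73  3.98  0.03 -0.02]
(-97.1, 85.7, 9.0) [-0.06  2.52  9.69  4.98  0.03 -0.02]
(-97.2, 85.7, 8.0) [-0.06  2.93 11.66  5.98  0.03 -0.02]
(-97.3, 85.7, 7.0) [-0.06  3.29 13.64  6.98  0.03 -0.02]
(-97.4, 85.7, 6.0) [-0.05  3.63 15.63  7.98  0.03 -0.02]
```

Call:
jog_arm(deltas=[0,0.0006,0.0019,1,0,0,-1,0,0.0011,0.0038,2,0,0,-1,0,0.0016,0.0058,3,0,0,-1,0,0.0021,0.0077,4,0,0,-1,0,0.0021,0.0077,4,0,0,-1])

```text
time: 10.15
tool_pos: [0.5267, 0.1861, 0.1438]
tcp_rot: [2.485, 1.671, 0.144]
wrist_force: [1.7, -1.0, 1.8]
width: 0.119
grip_force: 70.6
```

```bash
python3 g.py 0,.0021,.0077,4,0,0 -97.1,85.7,9 -97.2,85.7,8 -97.3,85.7,7 -97.4,85.7,6
```

```text
t 10.15 meas [-9.666e+01 -9.200e-01  8.581e+01  9.880e+00 -9.000e-02] cmd [-9.701e+01 -7.200e-01  8.577e+01  9.980e+00 -2.000e-02] F [ 2.  -0.3  1.8] M [0.03 0.06 0.  ] w 0.119
(-97.1, 85.7, 9.0) [-0.06  0.56  1.96  0.98  0.03 -0.02]
(-97.2, 85.7, 8.0) [-0.06  1.1   3.89  1.98  0.03 -0.02]
(-97.3, 85.7, 7.0) [-0.06  1.61  5.84  2.98  0.03 -0.02]
(-97.4, 85.7, 6.0) [-0.05  2.08  7.8   3.98  0.03 -0.02]
```

Forces are low. I'll keep swinging down.

Call:
jog_arm(deltas=[0,0.0006,0.0019,1,0,0,-1,0,0.0011,0.0038,2,0,0,-1,0,0.0016,0.0058,3,0,0,-1,0,0.0021,0.0077,4,0,0,-1,0,0.0021,0.0077,4,0,0,-1])

```text
time: 10.65
tool_pos: [0.5296, 0.1849, 0.1366]
tcp_rot: [2.535, 1.705, 0.086]
wrist_force: [-0.4, 1.0, 0.9]
width: 0.12
grip_force: 70.7
```

```bash
python3 g.py 0,.0021,.0077,4,0,0 -97.5,85.7,5.5 -97.5,85.8,5 -97.6,85.8,4.5 -97.6,85.8,4 -97.7,85.9,3.5 -97.7,85.9,3
```

```text
t 10.65 meas [-9.735e+01 -1.010e+00  8.595e+01  5.860e+00 -7.000e-02] cmd [-9.741e+01 -7.200e-01  8.584e+01  5.980e+00 -2.000e-02] F [-0.7  0.8  0.9] M [0.18 0.48 0.01] w 0.12
(-97.5, 85.7, 5.5) [-0.05  0.23  1.06  0.48  0.03 -0.02]
(-97.5, 85.8, 5.0) [-0.05  0.57  1.93  0.98  0.03 -0.02]
(-97.6, 85.8, 4.5) [-0.05  0.79  2.9   1.48  0.03 -0.02]
(-97.6, 85.8, 4.0) [-0.05  1.11  3.88  1.98  0.03 -0.02]
(-97.7, 85.9, 3.5) [-0.05  1.33  4.75  2.48  0.03 -0.02]
(-97.7, 85.9, 3.0) [-0.05  1.62  5.73  2.98  0.03 -0.02]
```

Call:
jog_arm(deltas=[0,0.0003,0.001,0.5,0,0,-1,0,0.0006,0.0019,1,0,0,-1,0,0.0008,0.0029,1.5,0,0,-1,0,0.0011,0.0039,2,0,0,-1,0,0.0011,0.0039,2,0,0,-1])

```text
time: 11.15
tool_pos: [0.5309, 0.1844, 0.1333]
tcp_rot: [2.558, 1.722, 0.058]
wrist_force: [-3.2, 1.8, 3.4]
width: 0.122
grip_force: 71.0
```

```bash
python3 g.py 0,.0011,.0039,2,0,0 -97.7,85.9,3.5 -97.7,85.9,3 -97.8,85.9,2.5 -97.8,86,2 -97.9,86,1 -98,86,0 -98,86,-1
```

```text
t 11.15 meas [-9.758e+01 -9.900e-01  8.632e+01  3.920e+00 -5.000e-02] cmd [-9.762e+01 -7.200e-01  8.582e+01  3.980e+00 -2.000e-02] F [-3.6  0.5  3.4] M [0.12 0.87 0.06] w 0.122
(-97.7, 85.9, 3.5) [-0.05  0.26  0.84  0.48  0.03 -0.02]
(-97.7, 85.9, 3.0) [-0.05  0.59  1.81  0.98  0.03 -0.02]
(-97.8, 85.9, 2.5) [-0.05  0.81  2.78  1.48  0.02 -0.02]
(-97.8, 86.0, 2.0) [-0.05  1.13  3.66  1.98  0.02 -0.02]
(-97.9, 86.0, 1.0) [-0.05  1.64  5.62  2.98  0.02 -0.02]
(-98.0, 86.0, 0.0) [-0.05  2.11  7.59  3.98  0.02 -0.02]
(-98.0, 86.0, -1.0) [-0.05  2.65  9.57  4.98  0.02 -0.03]
```

Call:
jog_arm(deltas=[0,0.0003,0.0009,0.5,0,0,-1,0,0.0006,0.0018,1,0,0,-1,0,0.0006,0.0018,1,0,0,-1])

```text
time: 11.45
tool_pos: [0.5317, 0.1841, 0.1318]
tcp_rot: [2.57, 1.731, 0.044]
wrist_force: [-4.1, 2.5, 5.5]
width: 0.121
grip_force: 71.3
```

```bash
python3 g.py 0,.0006,.0018,1,0,0
```

```text
t 11.45 meas [-9.752e+01 -9.400e-01  8.668e+01  2.930e+00 -4.000e-02] cmd [-9.771e+01 -7.200e-01  8.596e+01  2.980e+00 -2.000e-02] F [-4.8  0.8  5.5] M [-0.02  1.01  0.05] w 0.121
```

Call:
jog_arm(deltas=[0,0.0003,0.0009,0.5,0,0,-1,0,0.0006,0.0018,1,0,0,-1,0,0.0006,0.0018,1,0,0,-1])

```text
time: 11.75
tool_pos: [0.5325, 0.1838, 0.1294]
tcp_rot: [2.583, 1.738, 0.029]
wrist_force: [-2.7, 1.6, 2.5]
width: 0.121
grip_force: 70.9
```

```bash
python3 g.py 0,.0006,.0018,1,0,0
```

```text
t 11.75 meas [-9.745e+01 -9.600e-01  8.614e+01  1.940e+00 -5.000e-02] cmd [-9.779e+01 -7.200e-01  8.610e+01  1.980e+00 -2.000e-02] F [-3.1  0.5  2.5] M [ 0.22  1.03 -0.01] w 0.121
```

Call:
jog_arm(deltas=[0,0.0003,0.0009,0.5,0,0,-1,0,0.0006,0.0018,1,0,0,-1,0,0.0006,0.0018,1,0,0,-1])

```text
time: 12.05
tool_pos: [0.5333, 0.1834, 0.1279]
tcp_rot: [2.594, 1.747, 0.014]
wrist_force: [-2.4, 1.4, 2.8]
width: 0.122
grip_force: 71.0
```

```bash
python3 g.py 0,.0006,.0018,1,0,0
```

```text
t 12.05 meas [-9.732e+01 -1.010e+00  8.660e+01  9.600e-01 -4.000e-02] cmd [-9.786e+01 -7.200e-01  8.624e+01  9.800e-01 -3.000e-02] F [-2.8  0.3  2.8] M [ 0.07  1.06 -0.01] w 0.122
```

Call:
jog_arm(deltas=[0,0.0003,0.001,0.5,0,0,-1,0,0.0006,0.002,1,0,0,-1,0,0.0006,0.002,1,0,0,-1])

```text
time: 12.35
tool_pos: [0.5336, 0.1833, 0.1278]
tcp_rot: [-2.606, -1.755, 0.002]
wrist_force: [-8.8, 1.0, 12.5]
width: 0.121
grip_force: 72.3
```

```bash
python3 g.py 0,.0006,.002,1,0,0; python3 - <<'E'
from workcell import read_camera
import cv2
c=read_camera("side")["color"][120:230,240:380]
a=cv2.resize(cv2.convertScaleAbs(c,alpha=2,beta=20),None,fx=5,fy=5,interpolation=cv2.INTER_CUBIC)
cv2.imwrite("pics/d4.png",a)
E
```

```text
t 12.35 meas [-9.765e+01 -9.800e-01  8.837e+01 -5.000e-02 -3.000e-02] cmd [-9.794e+01 -7.200e-01  8.618e+01 -2.000e-02 -3.000e-02] F [-8.5 -2.4 12.5] M [-0.41  1.35  0.01] w 0.121
```

View pics/d4.png

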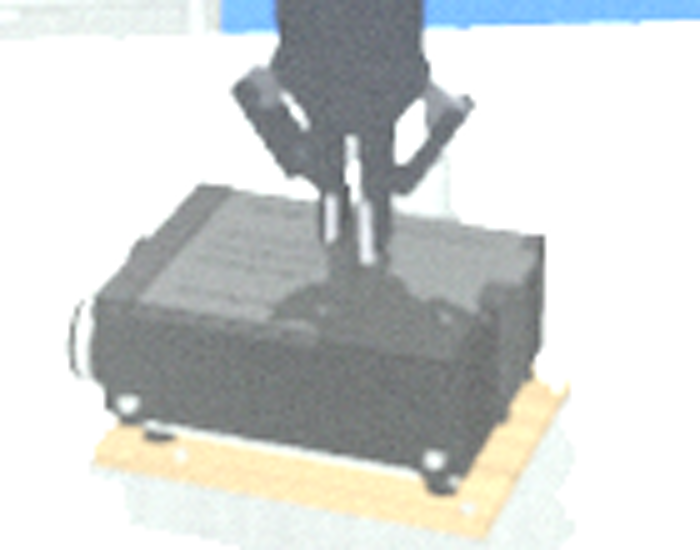

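Call:
jog_arm(deltas=[0,0,0.0004,0.2,0,0,-1,0,0,0.0008,0.4,0,0,-1,0,0,0.0008,0.4,0,0,-1])

```text
time: 12.7
tool_pos: [0.5337, 0.1833, 0.1278]
tcp_rot: [-2.601, -1.752, 0.007]
wrist_force: [-9.6, 0.3, 17.3]
width: 0.122
grip_force: 72.8
```

```bash
python3 g.py 0,0,.0008,.4,0,0
```

```text
t 12.7 meas [-9.779e+01 -9.800e-01  8.908e+01 -4.000e-01 -1.000e-02] cmd [-9.821e+01 -7.200e-01  8.615e+01 -4.200e-01 -3.000e-02] F [-9.  -3.4 17.3] M [-0.62  1.34 -0.07] w 0.122
```

Call:
jog_arm(deltas=[0,0,-0.0005,-0.5,0,0,-1,0,0,-0.001,-1,0,0,-1,0,0,-0.0015,-1.5,0,0,-1,0,0,-0.0015,-1.5,0,0,-1])

```text
time: 13.1
tool_pos: [0.5335, 0.1834, 0.1278]
tcp_rot: [2.592, 1.746, 0.016]
wrist_force: [-5.4, 1.1, 8.4]
width: 0.115
grip_force: 72.0
```

```bash
python3 g.py 0,0,-.0015,-1.5,0,0; python3 - <<'E'
from workcell import read_camera
import cv2,pickle,numpy as np
c=read_camera("wrist"); d=read_camera("side"); pickle.dump((c,d),open('w5.pkl','wb'))
f=lambda x,k:cv2.resize(cv2.convertScaleAbs(x,alpha=2.4,beta=25),None,fx=k,fy=k,interpolation=cv2.INTER_CUBIC)
a=f(c["color"][120:420,300:600],1.6)[:480,:480]; b=f(d["color"][155:215,305:365],5)
im=np.zeros((480,790,3),np.uint8); im[:,:480]=a; im[:300,485:785]=b; cv2.imwrite("pics/w5.png",im)
E
```

```text
t 13.1 meas [-9.694e+01 -9.500e-01  8.620e+01  1.100e+00 -2.000e-02] cmd [-9.715e+01 -7.200e-01  8.475e+01  1.080e+00 -3.000e-02] F [-5.4 -1.   8.4] M [-0.17  1.47 -0.04] w 0.115
```

View pics/w5.png

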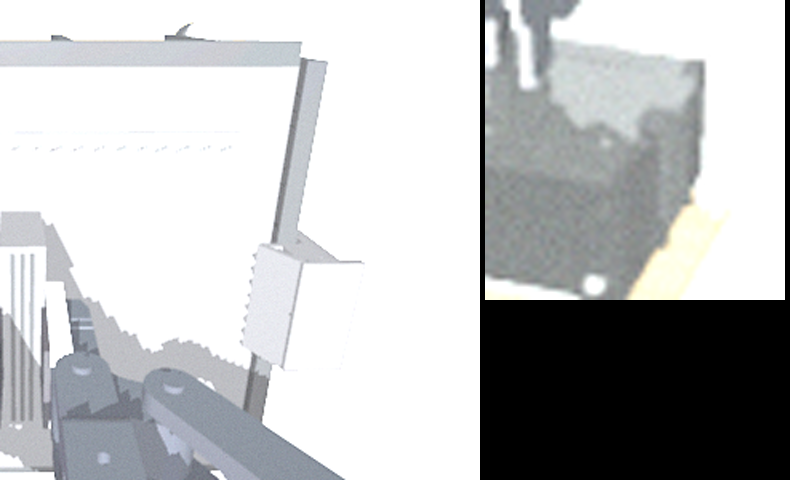

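```bash
python3 - <<'E'
from h import *
import pickle
c5,_=pickle.load(open('w5.pkl','rb')); c2=pickle.load(open('w2.pkl','rb'))
def back(c,uv,z):
    d=R.from_rotvec(c['attitude']).apply([(uv[0]-c['cx'])/c['fx'],(uv[1]-c['cy'])/c['fy'],1]); P=c['origin']+d*(z-c['origin'][2])/d[2]
    return np.round(R.from_euler('z',.385).apply(P-[.5216,.1893,0])*1000,1)
for z in (.113,.1185): print(z,'rest',back(c2,(418.7,67.3),z),back(c2,(437.3,67.3),z),'now',back(c5,(488.1,283.8),z),back(c5,(526.3,284.4),z))
for z in (.097,.1025): # end wall inner edge, cover edge near far corner, ledge
    print(z,'plate corner',back(c5,(300+272/1.6,120+242/1.6),z),'wall in',back(c5,(300+290/1.6,120+230/1.6),z),'wall out',back(c5,(300+300/1.6,120+230/1.6),z))
E
```

```text
0.113 rest [ 94.7  16.9 113. ] [111.7  16.9 113. ] now [ 95.8  15.2 113. ] [113.9  14.7 113. ]
0.1185 rest [ 93.2  16.1 118.5] [109.8  16.1 118.5] now [ 92.5  17.9 118.5] [109.9  17.4 118.5]
0.097 plate corner [94.8 14.5 97. ] wall in [100.   18.6  97. ] wall out [103.2  18.6  97. ]
0.1025 plate corner [ 91.9  16.9 102.5] wall in [ 96.9  20.9 102.5] wall out [100.   20.9 102.5]
```

Back-projection puts the catch at its rest position over the plate, with the housing about 5.5 mm high. I'll relax the press, let go and back away.

Call:
jog_arm(deltas=[0,0,-0.0005,-0.3,0,0,-1,0,0,-0.001,-0.3,0,0,-1,0,0,-0.0015,-0.3,0,0,-1,0,0,-0.0015,-0.3,0,0,-1])

```text
time: 13.6
tool_pos: [0.5337, 0.1833, 0.1283]
tcp_rot: [2.589, 1.743, 0.021]
wrist_force: [-3.4, 1.6, 4.1]
width: 0.123
grip_force: 71.2
```

```bash
python3 g.py 0,0,-.0015,-.3,0,0
```

```text
t 13.6 meas [-9.654e+01 -9.900e-01  8.609e+01  1.390e+00 -3.000e-02] cmd [-9.696e+01 -7.200e-01  8.568e+01  1.380e+00 -3.000e-02] F [-3.8  0.2  4.1] M [0.1  1.28 0.  ] w 0.123
```

Call:
jog_arm(deltas=[0,0,0,0,0,0,0,0,0,0,0,0,0,0.5,0,0,0,0,0,0,0.6,0,0,0,0,0,0,0.6,0,0,-0.02,0,0,0,0.6,0,0,-0.05,0,0,0,0.6,0,0,-0.08,0,0,0,0.6,0,0,-0.1,0,0,0,0.6])

```text
time: 14.4
tool_pos: [0.5325, 0.1844, 0.2306]
tcp_rot: [2.588, 1.743, 0.025]
wrist_force: [0.2, 0.5, -0.0]
width: 0.801
grip_force: 0.0
```

Call:
jog_arm(deltas=[-0.06,0,-0.04,0,0,0,1,-0.06,0,-0.04,0,0,0,1,-0.06,0,-0.04,0,0,0,1])

```text
time: 14.7
tool_pos: [0.509, 0.1276, 0.2712]
tcp_rot: [2.588, 1.739, 0.028]
wrist_force: [0.4, 0.0, 0.7]
width: 1.001
grip_force: 0.0
```

```bash
python3 - <<'E'
from workcell import read_camera,readout
import cv2,pickle,numpy as np
c=read_camera("wrist"); d=read_camera("side"); pickle.dump((c,d),open('w6.pkl','wb')); print(c['origin'],c['attitude'],readout.read_state()['wrist_force'])
cv2.imwrite("pics/w6.png",cv2.convertScaleAbs(c['color'],alpha=2,beta=20))
E
```

```text
[0.53844719 0.20719654 0.39689256] [ 2.75609179 -0.5486473  -0.05066449] [-0.03539334  0.46056652 -1.26194415]
```

View pics/w6.png

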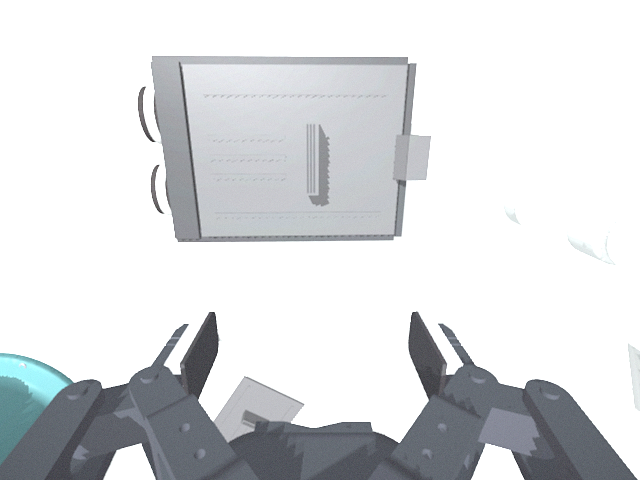

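The cover sits flush, square between the ledge edge (about x=190) and the end wall (about x=405). The catch nose lies over its free edge at (412,157), and the gripper is clear. I'm handing the job in.

```bash
python3 -c "
from workcell import finish_job; print(finish_job())"
```

```text
the job is handed in; nothing more can be done
None
```

The cover is back on the airbox: lip under the ledge, plate flush and the catch back over its free edge in the last camera view. The gripper is open and clear, and the job was handed in at about 15 s; no verdict came back.

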